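# Gauge the relay's guide tube and show the tip at the magnifier

## Robot

A 6-joint arm with a two-finger parallel gripper is mounted at the origin on the work surface. World frame = base frame: x ahead of the robot, y to its left, z up, the work surface at z = 0. Lengths are in m, angles in rad, forces in N, time in s.
With the tool pointing down it reaches from about 0.35 to 0.975 m from the base axis. Payload 4.9 kg.
Tool frame: the origin (TCP) lies midway between the tips of the shut fingers; the grasp point (between the pads) lies 19 mm behind it (ctrl.tcp_to_grasp is the distance from the TCP to the grasp point, in m); z points along the fingers, y is the line along which they close (so a half turn about z gives the same grasp; the last joint's range is limited). The gripper opens to 85 mm and grips with 20 to 120 N. Pads are 22 mm wide; open, the fingers measure 114 mm over their backs; the gripper's body (76 mm by 85 mm) begins 54 mm behind the grasp point. The pads swing forward as they close: fully open they stand 13 mm farther back than shut.
Start: joints at [-1.296, 0.053, 1.613, -0, 1.476, -0.119], TCP at [0.24, -0.577, 0.21] pointing down, gripper open.
Joint ranges: [-3.01, 3.01], [-1.01, 2.22], [0.06, 2.58], [-1.02, 4.17], [0.09, 2.62], [-3.14, 3.14]. Speed limits (rad/s): [2.57, 2.57, 3.14, 3.14, 3.14, 3.14].

## Interface

Orientations are given as a rotation vector (axis times angle).
In Python, from station import ctrl gives the robot as it stands.
- The arm moves only by the shell command python3 jog.py 'ROWS' [FORCE]. ROWS is rows parted by semicolons, their numbers by spaces, 1 to 20 of them, each of 7 numbers: the finger opening in m, then dx, dy, dz in m, then a rotation vector rx, ry, rz in rad; each row is the pose to reach, as a shift and turn from the pose commanded when the command began, along the tool's axes at that moment; what a row does not reach only later rows make up. A row lasts 1/12 s, in which the tool goes at most 0.0417 m and 0.125 rad, less where a joint would pass 70% of its speed; a pose out of reach is approached as far as the arm can. The fingers move at their own pace and stop on an object; FORCE is the grip in N (left out, the last holds). Time passes only in rows, so rows that do not move let the fingers close. It prints the time, the measured TCP pose, the force, the opening and the grip force at its end.
- ctrl.get_obs(): the state, without advancing time (a new reading comes with each control period).
- ctrl.get_image(name): name is "side" or "top"; returns the picture (400x640x3 uint8, red, green, blue); there is no depth.
- ctrl.camera_params(name): a dict with "fx", "fy", "cx", "cy" (pixels), "k1" (the pictures are not rectified: a ray, as slopes to the right and down, at radius r is drawn at 1 + k1 r^2 times it, then the intrinsics apply), "T" (4x4, takes a point from camera to world coordinates). Camera axes: x right, y down, z forward; pixel columns grow to the right and rows downward; lengths in m; the calibration is good to about 2 mm. A picture is of the moment at which its call begins. camera_params takes no time and is no camera call.
- ctrl.finish_job(): hands the job in; it is judged then, once.
The state is a dict: "t": time; "q": joint angles; "dq": joint speeds; "effort": joint torques, N m; "tool_pos": TCP position; "tool_rot": TCP orientation; "contact_force": force on the tool from outside, world axes, zero at the start; "wrist_torque": the same for the moment, N m; "opening": finger opening in m; "grip_force": force on a finger pad.
Only numpy, scipy, OpenCV 4.12 (cv2) and the standard library are available. Lean on these libraries where they do the work, as an engineer would, in place of code of your own. Each camera call takes 0.05 s, during which the arm holds its last target. There are 200 camera calls.

## Task

Of the two depth gauges on the wooden rest take the one with the longer shank, slide it into the guide tube of the orange relay frame held in the jaw clamp until its collar stops against the tube's mouth, then draw it right out again. Finish still holding it in the gripper for the inspector to read: level and still, lying across the view of the bench magnifier on the robot's side of the lens, its tip about 60 mm from the glass and opposite the middle of the lens, touching nothing. Leave the short gauge and everything else on the bench where it is.

Things in the scene. Friction and masses are not known exactly. Their poses are not given: they have to be found in the camera images.
- long_gauge: The gauge to use, 0.1 to 0.2 kg, lying level in the rest, axis 55 mm above the bench. Origin: centre of the collar's front (stop) face; x along the axis to the tip. Ahead: shank 10 mm in diameter, 64 mm long, its last 4 mm tapered to 4 mm. Behind: collar 34 mm in diameter, 8 mm thick, then a neck to x = -13 mm, then a six-sided handle, 16 mm across flats, to x = -113 mm. Balances near x = -20 mm.
- long_gauge_tip (a point): The tip of the long gauge, on its axis, 64 mm ahead of the collar's stop face; axes as the gauge.
- long_gauge_grip (a point): A place to grip: on the long gauge's axis, middle of the handle, 50 mm behind the stop face (114 mm behind the tip), clear of the rest's saddles. Two flats of the handle stand upright there, facing the gauge's +y and -y, 16 mm apart. z is up.
- short_gauge: The other gauge, the same in all but the shank, which is 36 mm long. It lies in the other lane of the rest, parallel, axes 76 mm apart, collars side by side. Origin and axes likewise. Not to be disturbed.
- gauge_rest: Fixed wooden rest: board 190 x 150 x 12 mm, origin centre of its underside, x along the gauges to their tips (roughly world +y). Two cross bars at x = -65 and +52 mm carry V saddles (tops 57 mm high) in lanes at y = -38 and +38 mm; the collars' stop faces lie at x = +30 mm. Either gauge may be in either lane. They lift straight up.
- relay_frame: Orange phenolic relay frame, 113 x 44 x 70 mm, in the clamp's jaws, a brass guide tube along its middle. Origin: centre of the tube's mouth, 164 mm above the bench; x straight down the bore, heading roughly world +y and 35 degrees below level; y level; z up, square to the bore. The orange body begins at x = 12 mm and spans y = ±22, z = ±35 mm.
- tube_mouth (a point): Centre of the tube's mouth, in the plane of its flat round flange (38 mm in diameter); axes as relay_frame, x down the bore. Countersunk from 26 to 13 mm over the first 8 mm; bore 13 mm in diameter, 67 mm deep, so the collar meets the flange (rigid) when the gauge's origin is at this point and the tip is 3.5 mm short of the bore's end.
- jaw_clamp: Fixed cast-iron jaw clamp, origin centre of its underside, z up, x the level direction of insertion. Foot 124 mm in diameter with lugs to x = ±83 mm; jaws 74 mm wide, 110 mm high, closing along y; screw and cross handle on the +y side (towards the robot) to y = 116 mm, 78 mm high. The tube's mouth lies at x = -56, y = 0, z = 164 mm.
- magnifier: Fixed bench magnifier: foot 112 mm in diameter (origin centre of its underside), thin post, upright round lens in a ring 100 mm in diameter and 10 mm thick, centre 200 mm above the foot's underside. The lens's axis is this body's x; -x is the side to hold things on, roughly towards the robot. Across the view is this body's y.
- view_point (a point): Where the tip is to be held: on the lens's axis, 60 mm in front of its middle on the robot's side, 200 mm above the bench; axes as the magnifier.
- shim_tin: Loose open tin of steel shims, 90 x 60 x 22 mm, origin centre of underside. Bystander.
- adjusting_nut: Loose knurled brass ring nut, 32 mm in diameter, 13 mm high, origin centre of underside. Bystander.
- hinge_pin: Loose dull bronze pin lying flat, 12 mm in diameter, 75 mm long along its x, origin on its underside. Bystander.
- plunger: Loose upright steel relay plunger, 20 mm in diameter, 46 mm high, origin centre of underside. Bystander.
- screwdriver: Loose screwdriver, 190 mm long, lying along its x. Bystander.
- spanner: Loose spanner, 150 mm long, lying along its x. Bystander.
- oil_can: Loose grey can, 52 mm in diameter, 100 mm high, origin centre of underside. Bystander.

How it is judged:
By the outcome, as a careful person would: the job done as asked, in the order asked, and still so for the second after the job is handed in, while the arm keeps its last pose, push and grip.
It also fails if it takes over 42 s, if anything falls off the work surface, if the arm or the gripper's body presses on something with over 40 N, if the wrist force passes 120 N, or if a joint passes its speed limit or range.

## Working session

There is one attempt and no reset: what is moved stays moved. The work goes in short steps, Python scripts to look and compute and a shell command to move; the robot and the scene stay as the last step left them, time stands still between calls to the robot, and variables do not carry over. Pictures are saved under pics/ and viewed, at most 10 in all, crops included, and the job is handed in when it is done.

```bash
ls; mkdir -p pics
python3 - <<'E'
from station import ctrl
import cv2,numpy as np
for n in("top","side"):
    im=ctrl.get_image(n); cv2.imwrite(f"pics/{n}0.png",im[:,:,::-1]); p=ctrl.camera_params(n); print(n,{k:np.round(v,4).tolist() for k,v in p.items()})
o=ctrl.get_obs(); print({k:np.round(v,3).tolist() for k,v in o.items()}, ctrl.tcp_to_grasp)
E
```

```text
jog.py
pics
station.py
top {'fx': 484.0428, 'fy': 484.0428, 'cx': 317.629, 'cy': 201.8235, 'k1': -0.1318, 'T': [[0.0104, -0.9812, 0.1928, 0.3237], [-0.9999, -0.0116, -0.0055, -0.0177], [0.0076, -0.1928, -0.9812, 1.5678], [0.0, 0.0, 0.0, 1.0]]}
side {'fx': 482.981, 'fy': 482.981, 'cx': 325.2645, 'cy': 199.1694, 'k1': -0.0048, 'T': [[0.9921, -0.0717, 0.1029, 0.471], [-0.1247, -0.4756, 0.8708, -1.1135], [-0.0135, -0.8767, -0.4808, 0.7544], [0.0, 0.0, 0.0, 1.0]]}
{'t': 0.1, 'q': [-1.296, 0.053, 1.614, -0.0, 1.476, -0.119], 'dq': [0.001, -0.001, -0.002, 0.0, 0.0, -0.0], 'effort': [0.0, -39.491, -37.136, -0.0, 0.004, 0.0], 'tool_pos': [0.24, -0.577, 0.209], 'tool_rot': [-3.079, -0.614, 0.0], 'contact_force': [0.262, -0.537, -0.198], 'wrist_torque': [0.027, -0.061, 0.055], 'grip_force': 0.0, 'opening': 0.086} 0.0187
```

View pics/top0.png

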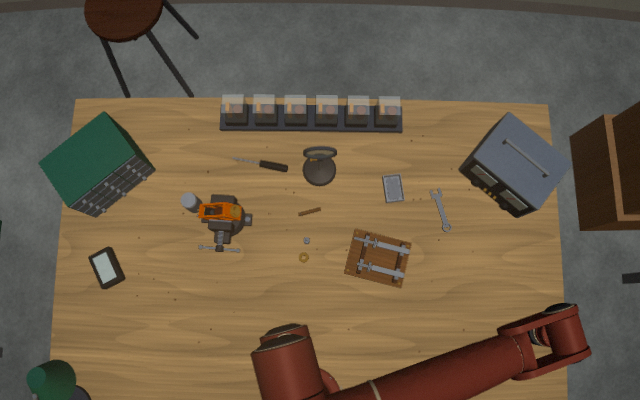

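View pics/side0.png

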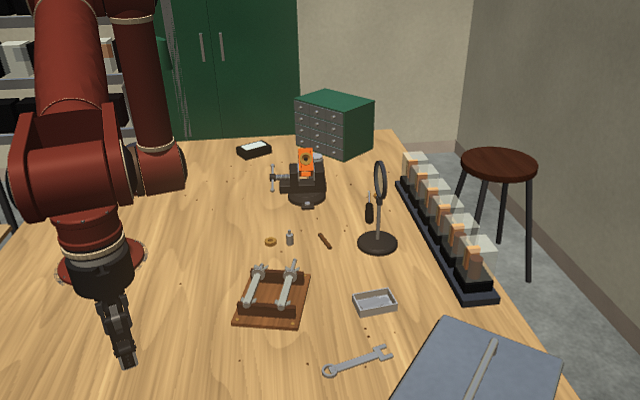

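The top view shows the rest at about (378,258), the clamp and orange frame at (220,212) and the magnifier at (320,165). In the side view the rest is at (272,295), the tube mouth near (306,160) and the lens near (380,183). I'll zoom in on these.

```bash
cat > h.py <<'E'
from station import ctrl
import numpy as np, cv2
from scipy.spatial.transform import Rotation as R
P={n:ctrl.camera_params(n) for n in("top","side")}
def ray(n,u,v):
    p=P[n];x=(u-p['cx'])/p['fx'];y=(v-p['cy'])/p['fy'];X,Y=x,y
    for _ in range(20):
        s=1+p['k1']*(X*X+Y*Y);X,Y=x/s,y/s
    d=p['T'][:3,:3]@[X,Y,1];return p['T'][:3,3],d/np.linalg.norm(d)
def onz(n,u,v,z):
    o,d=ray(n,u,v);return o+d*(z-o[2])/d[2]
def tri(a,b):
    (o1,d1),(o2,d2)=ray("top",*a),ray("side",*b)
    s=np.linalg.lstsq(np.c_[d1,-d2],o2-o1,rcond=None)[0]
    p,q=o1+s[0]*d1,o2+s[1]*d2;return (p+q)/2,np.linalg.norm(p-q)
def proj(n,w):
    p=P[n];c=p['T'][:3,:3].T@(np.asarray(w)-p['T'][:3,3]);x=c[:2]/c[2];x=x*(1+p['k1']*x@x)
    return np.array([x[0]*p['fx']+p['cx'],x[1]*p['fy']+p['cy']])
def crop(im,u,v,w,h,s):
    c=cv2.resize(im[v:v+h,u:u+w],None,fx=s,fy=s,interpolation=cv2.INTER_CUBIC)
    for k in range(0,w,10):
        cv2.line(c,(k*s,0),(k*s,8 if (u+k)%50 else 20),(0,0,255),1)
        if (u+k)%20==0: cv2.putText(c,str(u+k),(k*s,30),0,.4,(255,0,255))
    for k in range(0,h,10):
        cv2.line(c,(0,k*s),(8,k*s),(0,0,255),1)
        if (v+k)%20==0: cv2.putText(c,str(v+k),(8,k*s+4),0,.4,(255,0,255))
    return c
E
python3 - <<'E'
from h import *
t=cv2.imread("pics/top0.png");s=cv2.imread("pics/side0.png")
a=crop(t,340,220,80,75,5);b=crop(s,230,255,80,75,5)
c=crop(t,180,180,80,75,5);d=crop(s,262,140,80,75,5)
cv2.imwrite("pics/z1.png",np.vstack([np.hstack([a,b])[:300*2],np.hstack([c,d])])[:750]) if 0 else None
cv2.imwrite("pics/rest.png",np.hstack([a,b])); cv2.imwrite("pics/clamp.png",np.hstack([c,d]))
E
```

```text
(no output)
```

View pics/rest.png

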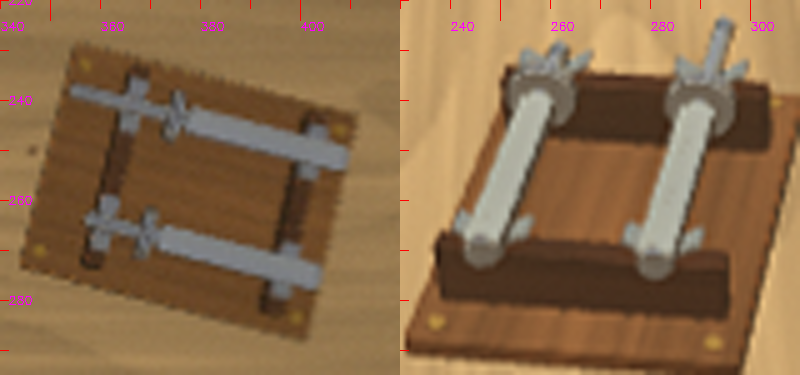

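View pics/clamp.png

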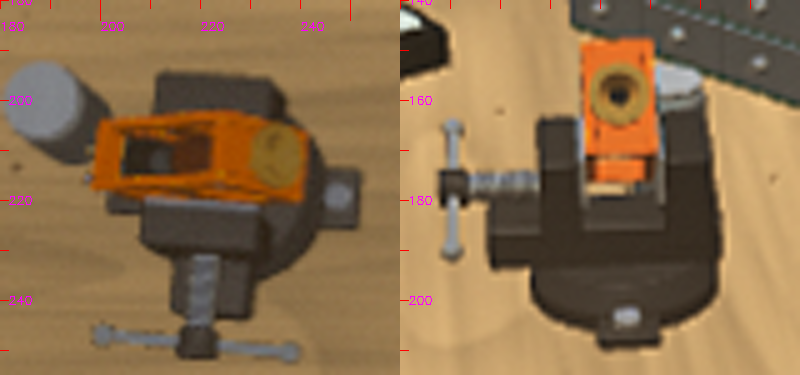

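The long gauge is in the far (larger x) lane: tip at top (353.6,237.8) / side (295,259), handle end at top (409,251.4) / side (280.8,307.2). The brass flange is at about top (235,211) / side (305.5,159). Next I'll measure these with masks and look at the magnifier.

Run:
```python
from h import *
np.set_printoptions(precision=4,suppress=True)
t=cv2.imread("pics/top0.png");s=cv2.imread("pics/side0.png")
print("tip tri",tri((353.6,237.8),(295,259)),"tipz",onz("top",353.6,237.8,.055),onz("side",295,259,.055))
print("end",tri((409,251.4),(280.8,307.2)),onz("top",409,251.4,.055),onz("side",280.8,307.2,.055))
# handle silhouette line in top
hsv=cv2.cvtColor(t,cv2.COLOR_BGR2HSV)
g=((hsv[...,1]<60)&(hsv[...,2]>90)).astype(np.uint8)
pts=[]
for u in range(380,396):
    col=np.where(g[238:256,u])[0]+238
    if len(col): pts.append(onz("top",u,col.mean(),.055)[:2]); print(u,col.min(),col.max(),end=' ')
pts=np.array(pts);vx,vy,x0,y0=cv2.fitLine(pts.astype(np.float32),2,0,.01,.01).ravel();print("\nline",vx,vy,x0,y0,np.degrees(np.arctan2(vy,vx)))
# flange brass mask
for n,im,(u0,v0,u1,v1) in (("top",t,(222,198,246,222)),("side",s,(294,148,316,170))):
    h=cv2.cvtColor(im,cv2.COLOR_BGR2HSV)[v0:v1,u0:u1]
    m=((h[...,0]>=16)&(h[...,0]<=32)&(h[...,1]>60)).astype(np.uint8)
    cs,_=cv2.findContours(m,cv2.RETR_EXTERNAL,cv2.CHAIN_APPROX_NONE);c=max(cs,key=cv2.contourArea)
    e=cv2.fitEllipse(cv2.convexHull(c));cc=np.array(e[0])+[u0,v0];print(n,"flange",cc,e[1],e[2],onz(n,*cc,.164))
    if n=="top":a=cc
    else:print("tri",tri(a,cc))
x=lambda X,Y,u,v:((X+.5)/5-.5+u,(Y+.5)/5-.5+v)
f=.1285;b=.121
for p,z in (((307,120),f),((305,198),f),((98,120),b),((93,188),b)): print(p,onz("top",*x(*p,180,180),z))
print("hub,handle",onz("top",*x(197,342,180,180),.078),[onz("top",*x(*p,180,180),.078) for p in((103,335),(291,351))])
print("lug",onz("top",*x(340,195,180,180),.02),"lug side",onz("side",*x(227,316+0,262,140),.02))
cv2.imwrite("pics/mag.png",np.hstack([crop(t,290,135,60,65,6),cv2.resize(crop(s,350,150,60,115,6),None,fx=.565,fy=.565)[:390]]))
cv2.imwrite("pics/mag.png",np.hstack([crop(t,290,135,60,60,6),crop(s,350,150,60,60,6)]))
```

```text
tip tri (array([ 0.5079, -0.1404,  0.0555]), np.float64(0.0017531276492543922)) tipz [ 0.5071 -0.1405  0.055 ] [ 0.5088 -0.1395  0.055 ]
end (array([ 0.4658, -0.3145,  0.0584]), np.float64(0.0011153632543764902)) [ 0.4655 -0.3152  0.055 ] [ 0.4663 -0.3105  0.055 ]
380 242 246 381 242 247 382 242 247 383 243 247 384 243 247 385 243 248 386 243 248 387 244 248 388 244 248 389 244 249 390 244 249 391 245 249 392 245 249 393 245 250 394 245 250 395 246 250 
line 0.23849848 0.9711429 0.48208648 -0.24731332 76.20206
top flange [237.0097 204.8249] (19.283447265625, 28.623687744140625) 170.90101623535156 [0.5877 0.2129 0.164 ]
side flange [305.361  158.1856] (11.858943939208984, 12.055895805358887) 148.62841796875 [0.57   0.2195 0.164 ]
tri (array([0.5779, 0.2118, 0.1691]), np.float64(0.01737602854751194))
(307, 120) [0.5984 0.2067 0.1285]
(305, 198) [0.5504 0.206  0.1285]
(98, 120) [0.5982 0.3369 0.121 ]
(93, 188) [0.556  0.3376 0.121 ]
hub,handle [0.4673 0.2777 0.078 ] [array([0.4706, 0.3368, 0.078 ]), array([0.4626, 0.2189, 0.078 ])]
lug [0.5698 0.2002 0.02  ] lug side [0.5687 0.2017 0.02  ]
```

View pics/mag.png

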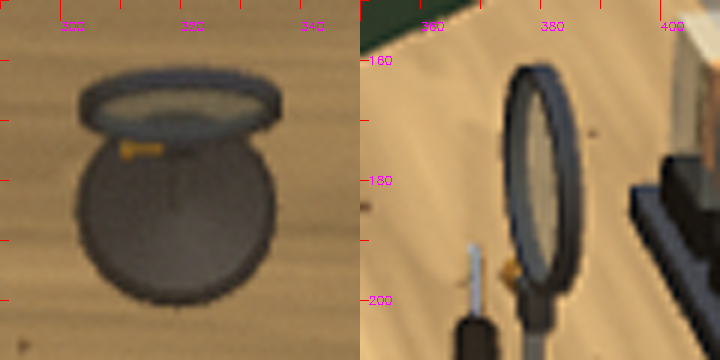

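The magnifier lens ring spans (302.6–336.6, ~152) in top, and the side-view ellipse is centred at about (380,180). The foot centre is at about (318.9,169).

Run:
```python
from h import *
np.set_printoptions(precision=4,suppress=True)
x=lambda X,Y,u,v,s:((X+.5)/s-.5+u,(Y+.5)/s-.5+v)
a=x(279,155,180,180,5);b=x(618-400,95,262,140,5)
print("mouth",a,b,tri(a,b),onz("top",*a,.164),onz("side",*b,.164))
l,r=x(79,104,290,135,6),x(281,101,290,135,6)
L,Rr=onz("top",*l,.2),onz("top",*r,.2);print("ring ends",L,Rr,np.linalg.norm(L-Rr),np.degrees(np.arctan2(*(L-Rr)[1::-1])))
m=x(180,104,290,135,6);sd=x(543-360,180,350,150,6)
print("lens",tri(m,sd),onz("top",*m,.2),onz("side",*sd,.2),"foot",onz("top",*x(176,207,290,135,6),.01))
f=ctrl.get_obs();Rt=R.from_rotvec(f['tool_rot']);print(f['tool_pos'],Rt.as_matrix())
```

```text
mouth (235.4, 210.6) (305.2, 158.6) (array([0.5698, 0.217 , 0.1639]), np.float64(0.0010792105122055095)) [0.5703 0.217  0.164 ] [0.5692 0.2165 0.164 ]
ring ends [0.7417 0.02   0.2   ] [ 0.7445 -0.0791  0.2   ] 0.09915985490662843 91.62172223350936
lens (array([ 0.7415, -0.0295,  0.2016]), np.float64(0.0006010448199243333)) [ 0.7423 -0.0295  0.2   ] [ 0.742  -0.0266  0.2   ] foot [ 0.7409 -0.0295  0.01  ]
[ 0.2396 -0.5766  0.2093] [[ 0.9235  0.3837 -0.0005]
 [ 0.3837 -0.9235  0.0018]
 [ 0.0002 -0.0019 -1.    ]]
```

```bash
cat >> h.py <<'E'
np.set_printoptions(precision=4,suppress=True)
def state():
    o=ctrl.get_obs();return o,np.array(o['tool_pos']),R.from_rotvec(o['tool_rot'])
def frame(yaw,pitch):  # gauge axis x heading yaw, pitch below level -> matrix (gauge axes)
    return R.from_euler('ZY',[yaw,pitch],degrees=True)
def go(grasp,yaw,pitch,G=None):
    """shift+turn in tool axes to put grasp point at `grasp`, gauge frame; tool: x=gauge x, z=-gauge z"""
    o,p,r=state();rt=frame(yaw,pitch)*R.from_euler('x',180,degrees=True)
    if G is not None: rt=frame(yaw,pitch)*G
    tcp=np.array(grasp)+rt.apply([0,0,ctrl.tcp_to_grasp])
    print("shift",r.inv().apply(tcp-p),"turn",(r.inv()*rt).as_rotvec(),"tcp",tcp,"now",p,"q",np.array(o['q']),"F",np.array(o['contact_force']))
E
python3 - <<'E'
from h import *
go([.4805,-.2508,.055+.10],76.3,0)
go([.4805,-.2508,.055],76.3,0)
t=cv2.imread("pics/top0.png");h=cv2.cvtColor(t,cv2.COLOR_BGR2HSV)
m=((h[...,0]<=14)&(h[...,1]>170)&(h[...,2]>100))
n=np.array([0,.7002,1]);d=.164+.7002*.2167+.0427
A=[];B=[]
for u in range(202,226):
    c=np.where(m[195:225,u])[0]+195
    if len(c)<3: continue
    for v,S in((c.min()-.5,A),(c.max()+.5,B)):
        o,k=ray("top",u,v);S.append((o+k*(d-n@o)/(n@k))[:2])
for S in(A,B):
    S=np.array(S,np.float32);f=cv2.fitLine(S,cv2.DIST_HUBER,0,.001,.001).ravel();print(f,np.degrees(np.arctan2(f[1],f[0])),"x at .2167",f[2]+(.2167-f[3])*f[0]/f[1])
E
```

```text
shift [ 0.3474 -0.2083  0.0734] turn [-0.0016 -0.0011 -0.9379] tcp [ 0.4805 -0.2508  0.1363] now [ 0.2396 -0.5766  0.2093] q [-1.296   0.0533  1.6142 -0.      1.476  -0.119 ] F [ 0.2622 -0.5373 -0.1982]
shift [ 0.3474 -0.2081  0.1734] turn [-0.0016 -0.0011 -0.9379] tcp [ 0.4805 -0.2508  0.0363] now [ 0.2396 -0.5766  0.2093] q [-1.296   0.0533  1.6142 -0.      1.476  -0.119 ] F [ 0.2622 -0.5373 -0.1982]
[0.0575 0.9983 0.5955 0.2804] 86.700806 x at .2167 0.5918377
[0.1577 0.9875 0.5475 0.2933] 80.92613 x at .2167 0.5352378
```

```bash
G="0.045 .3474 -.2083 .0734 0 0 -.938"; python3 jog.py '0.045 .35 -.208 .073 0 0 -.938;0.045 .35 -.208 .073 0 0 -.938;0.045 .35 -.208 .073 0 0 -.938;0.045 .35 -.208 .073 0 0 -.938;0.045 .35 -.208 .073 0 0 -.938;0.045 .35 -.208 .073 0 0 -.938;0.045 .35 -.208 .073 0 0 -.938;0.045 .35 -.208 .073 0 0 -.938;0.045 .35 -.208 .073 0 0 -.938;0.045 .35 -.208 .073 0 0 -.938;0.045 .347 -.208 .073 0 0 -.938;0.045 .347 -.208 .073 0 0 -.938;0.045 .347 -.208 .073 0 0 -.938;0.045 .347 -.208 .073 0 0 -.938'
python3 - <<'E'
from h import *
t=ctrl.get_image("top")[:,:,::-1].copy();s=ctrl.get_image("side")[:,:,::-1].copy()
cv2.imwrite("pics/pre.png",np.hstack([crop(t,340,220,80,75,5),crop(s,230,235,80,75,5)]))
go([.4805,-.2508,.055],76.3,0)
E
```

```text
t: 1.27
tool_pos: [0.4801, -0.2528, 0.1376]
tool_rot: [2.471, 1.939, -0.0]
contact_force: [0.1, -0.7, 0.3]
opening: 0.045
grip_force: 0.0
shift [ 0.0024 -0.0001  0.1014] turn [ 0.0004  0.0003 -0.0019] tcp [ 0.4805 -0.2508  0.0363] now [ 0.48   -0.2531  0.1377] q [-0.6224 -0.0884  1.876  -0.0001  1.3535 -0.3813] F [0.2575 0.5575 0.5223]
```

View pics/pre.png

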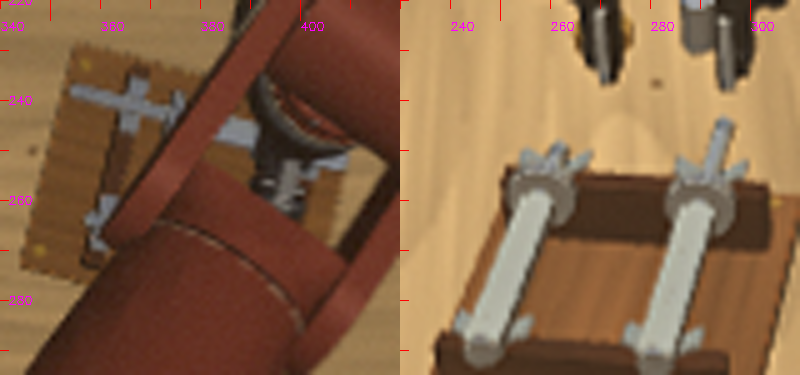

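The view shows the fingers straddling the long handle's line (finger tips near side (270.5,251) and (295,253)), and the gauge is unobscured. Next I descend in steps, then close.

```bash
python3 -c "
from h import *
print(proj('side',[.48,-.253,.1377+.006]))"
python3 jog.py '0.045 .002 0 .035 0 0 0;0.045 .002 0 .07 0 0 0;0.045 .002 0 .09 0 0 0;0.045 .002 0 .101 0 0 0;0.045 .002 0 .101 0 0 0;0.045 .002 0 .101 0 0 0' 
python3 -c "
from h import *
go([.4805,-.2508,.055],76.3,0)"
```

```text
[283.5948 257.2309]
t: 1.87
tool_pos: [0.4809, -0.2508, 0.0369]
tool_rot: [2.471, 1.939, 0.0]
contact_force: [-0.0, 0.4, 0.3]
opening: 0.0452
grip_force: 0.0
shift [-0.0001 -0.0004  0.0006] turn [ 0.0003  0.0001 -0.001 ] tcp [ 0.4805 -0.2508  0.0363] now [ 0.4809 -0.2508  0.0369] q [-0.6179  0.0316  1.9416  0.      1.1681 -0.3778] F [-0.0253  0.3846  0.2948]
```

```bash
python3 jog.py '0 0 0 0 0 0 0;0 0 0 0 0 0 0;0 0 0 0 0 0 0;0 0 0 0 0 0 0;0 0 0 0 0 0 0;0 0 0 0 0 0 0;0 0 0 0 0 0 0;0 0 0 0 0 0 0' 80
```

```text
t: 2.53
tool_pos: [0.4858, -0.2523, 0.0439]
tool_rot: [2.462, 1.935, 0.008]
contact_force: [-1.9, 3.7, 19.2]
opening: -0.0003
grip_force: 10.1
```

The fingers shut fully with an upward push, so something is off. I'll look before moving.

Run:
```python
from h import *
t=ctrl.get_image("top")[:,:,::-1].copy();s=ctrl.get_image("side")[:,:,::-1].copy()
cv2.imwrite("pics/g1.png",np.hstack([crop(t,340,220,80,75,5),crop(s,230,240,80,75,5)]))
go([.4805,-.2508,.055],76.3,0)
print(proj('side',[.4805,-.2508,.055]),proj('top',[.4805,-.2508,.055]))
o=ctrl.get_obs();print(o['opening'],o['grip_force'],o['wrist_torque'])
```

```text
shift [ 0.0002 -0.0056  0.0075] turn [0.011  0.0025 0.0001] tcp [ 0.4805 -0.2508  0.0363] now [ 0.4859 -0.2523  0.0439] q [-0.6159  0.0258  1.9342  0.0019  1.1704 -0.3776] F [-0.5817  4.089  20.2468]
[285.9354 288.8665] [388.6097 246.5118]
0.0002548484917807405 10.055897083584568 [ 0.7557  0.2323 -0.005 ]
```

View pics/g1.png

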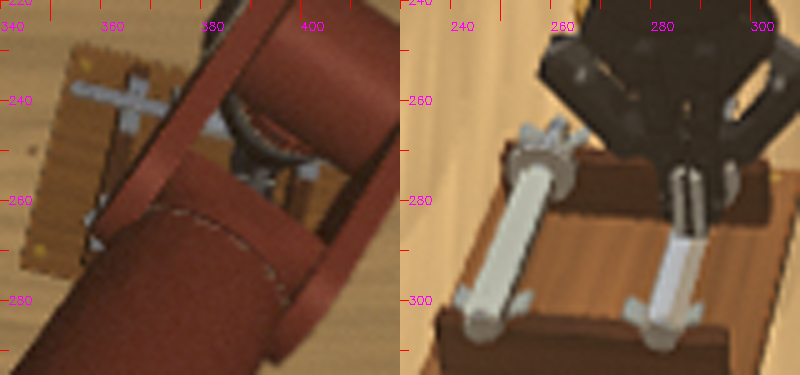

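The shut fingers sit on top of the handle: the tip pixel is at about side (287.6,287), which corresponds to z ≈ 0.061, though the reported TCP z is 0.044. So the real tips are about 17–19 mm higher than the nominal frame implies. I'll raise the arm and calibrate the fingertip against the cameras.

```bash
python3 jog.py '0 0 0 -.02 0 0 0;0 0 0 -.05 0 0 0;0 0 0 -.08 0 0 0;0 0 0 -.08 0 0 0;0 0 0 -.08 0 0 0' 20
python3 - <<'E'
from h import *
t=ctrl.get_image("top")[:,:,::-1].copy();s=ctrl.get_image("side")[:,:,::-1].copy()
cv2.imwrite("pics/t2.png",t);cv2.imwrite("pics/s2.png",s)
cv2.imwrite("pics/g2.png",np.hstack([crop(s,225,225,100,100,6),crop(t,395,220,20,100,6)]))
o,p,r=state();print(p,proj('side',p),proj('side',p+[0,0,.019]),o['opening'],o['contact_force'])
E
```

```text
t: 3.05
tool_pos: [0.4831, -0.2515, 0.1207]
tool_rot: [2.464, 1.936, 0.004]
contact_force: [1.0, 0.5, -0.6]
opening: 0.0001
grip_force: 0.0
[ 0.4809 -0.2499  0.1166] [284.6174 266.4951] [284.1454 259.424 ] -0.0002227465189001266 [ 0.235   0.8971 -0.3452]
```

View pics/g2.png

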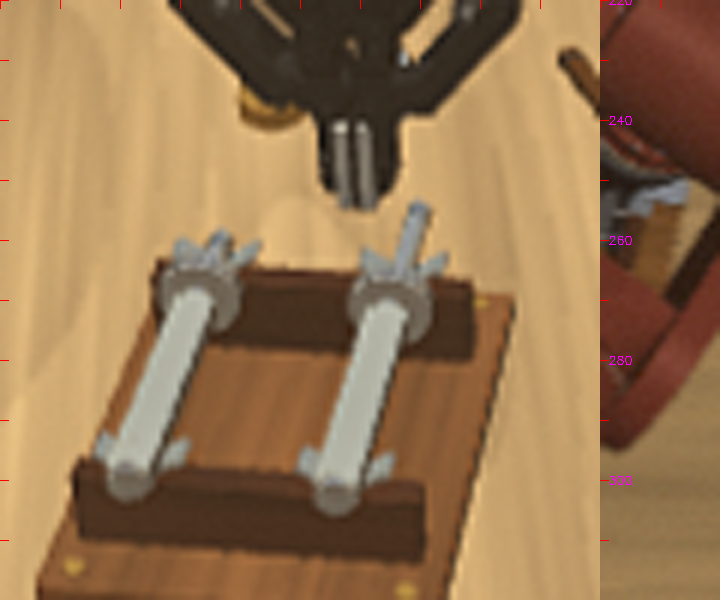

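The picture shows the gauge still undisturbed (end (280.8,307), tip (295,259)). The shut fingertips are at (284.5,259), matching a point 19 mm above the reported TCP. The effective TCP-to-grasp distance is therefore about 39 mm, so I'll go 19 mm lower.

```bash
sed -i 's/ctrl.tcp_to_grasp\])/.039])/' h.py; python3 jog.py '0.045 0 0 0 0 0 0;0.045 0 0 0 0 0 0;0.045 0 0 0 0 0 0;0.045 0 0 0 0 0 0;0.045 0 0 .04 0 0 0;0.045 0 0 .07 0 0 0;0.045 0 0 .085 0 0 0;0.045 0 0 .095 0 0 0;0.045 0 0 .099 0 0 0;0.045 0 0 .099 0 0 0'
python3 -c "
from h import *
go([.4805,-.2508,.055],76.3,0)"
```

```text
t: 3.98
tool_pos: [0.4806, -0.2498, 0.0167]
tool_rot: [-2.469, -1.94, 0.001]
contact_force: [0.1, -0.6, 0.5]
opening: 0.0446
grip_force: 0.0
shift [-0.001   0.0001  0.0007] turn [-0.0012 -0.0005  0.0001] tcp [ 0.4805 -0.2508  0.016 ] now [ 0.4806 -0.2498  0.0167] q [-0.6167  0.0609  1.9501  0.      1.1319 -0.3777] F [ 0.0725 -0.6109  0.5363]
```

```bash
python3 jog.py '0 0 0 0 0 0 0;0 0 0 0 0 0 0;0 0 0 0 0 0 0;0 0 0 0 0 0 0;0 0 0 0 0 0 0;0 0 0 0 0 0 0;0 0 0 0 0 0 0' 80
```

```text
t: 4.57
tool_pos: [0.4798, -0.2502, 0.0194]
tool_rot: [-2.468, -1.94, 0.004]
contact_force: [-9.4, 2.1, 8.3]
opening: 0.0144
grip_force: 78.9
```

```bash
python3 jog.py '0 0 0 -.01 0 0 0;0 0 0 -.03 0 0 0;0 0 0 -.06 0 0 0;0 0 0 -.1 0 0 0;0 0 0 -.14 0 0 0;0 0 0 -.18 0 0 0;0 0 0 -.18 0 0 0;0 0 0 -.18 0 0 0'
python3 - <<'E'
from h import *
t=ctrl.get_image("top")[:,:,::-1].copy();s=ctrl.get_image("side")[:,:,::-1].copy()
cv2.imwrite("pics/t3.png",t);cv2.imwrite("pics/s3.png",s)
o,p,r=state();print(p,r.as_matrix(),o['opening'],o['grip_force'],o['wrist_torque'])
g=r.apply([0,0,-.039])+p;x=r.apply([1,0,0])
for n,i,lo in (('side',s,.3),('top',t,.3)):
    print(n,'tip',proj(n,g+.114*x),'end',proj(n,g-.063*x),'grasp',proj(n,g))
# gauge-coloured pixels beyond the shank in side & top
u,v=proj('side',g+.114*x).astype(int);U,V=proj('top',g+.114*x).astype(int)
for n,i,(a,b) in(('side',s,(u,v)),('top',t,(U,V))):
    h=cv2.cvtColor(i,cv2.COLOR_BGR2HSV);m=((h[...,1]<60)&(h[...,2]>70)).astype(np.uint8)
    print(n,a,b);print('\n'.join(''.join('#' if k else '.' for k in m[y,a-25:a+45]) for y in range(b-14,b+22)))
E
```

```text
t: 5.23
tool_pos: [0.4831, -0.2514, 0.2027]
tool_rot: [2.463, 1.935, 0.004]
contact_force: [-0.0, 0.1, -1.7]
opening: 0.0143
grip_force: 78.6
[ 0.4806 -0.2497  0.1971] [[ 0.2367  0.9716 -0.0001]
 [ 0.9716 -0.2367  0.0001]
 [ 0.0001 -0.0001 -1.    ]] 0.014156441158317486 78.56469426769763 [-0.0802 -0.0061  0.0065]
side tip [291.0076 194.018 ] end [275.1841 236.4056] grasp [281.3731 219.8259]
top tip [358.3124 229.7909] end [420.0157 245.2904] grasp [398.103  239.7958]
side 291 194
...................................#..................................
...................................##.................................
...................................####...............................
...................................#####..............................
.....................................######...........................
.......................................######.........................
.........................................#####........................
............................................##........................
...............................................
[... 3808 characters left out ...]
......................####...................................
...............................####...................................
...............................####...................................
...............................####...................................
...............................####...................................
.................................#....................................
......................................................................
......................................................................
....................................................................#.
...................................................................###
```

Run:
```python
import cv2,numpy as np
for n,f0,f1,(u0,v0,u1,v1) in(('side','s2','s3',(268,188,302,246)),('top','t2','t3',(352,224,384,250))):
    a,b=cv2.imread(f'pics/{f0}.png').astype(int),cv2.imread(f'pics/{f1}.png').astype(int)
    d=np.abs(a-b).max(2)[v0:v1,u0:u1]
    print(n,u0,v0);print('\n'.join(f'{v0+i} '+''.join(str(min(9,k//12)) if k>=12 else '.' for k in r) for i,r in enumerate(d)))
```

```text
side 268 188
188 21...222344311.1...123443321.....1
189 55422211...111223345544432111....1
190 5555555544455565555554432111..1.12
191 455555555555555555554431111...1.12
192 2344555555555555544432.111.......2
193 11.1334444444444321...11.311111...
194 9.......111111..........48112221.1
195 941........1..1.........3711112111
196 94.........11.1.......1.2511112111
197 96........399761......1.1311111.11
198 99........699994........1211111.11
199 68........5999951.......111111..11
200 .1........5999981........1111...11
201 1.........5999991.........111....1
202 11.......14999991.........111....1
203 11........499967.......11111......
204 ..........4998751......11111......
205 ..........5965453.......1........1
206 ..........6934454...............22
207 ..........4945455..............141
208 ..........1355579...........1.....
209 21.........1458992.............471
210 972.........369994........13113995
211 999.........499993.......379889997
212 99971.1662..5999924.....1799999999
213 99991.39911.49999383....1999999999
214 99991.265.1.69998265....2999999999
215 99991.165...79999165....299999
[... 1448 characters left out ...]
1 .........1122445433333321212...3
232 .............11334555333332211.2
233 .................2233445543346.4
234 .....................21234547543
235 ........................1123434.
236 ..11......................1415..
237 ..455431.................142431.
238 .1576655553...........2423334...
239 ..2345566766611.1.....3524.5....
240 ....112356676....62.113541421.1.
241 ........22333...36655342344.....
242 .............1214667653214...11.
243 ................1234623.52.....1
244 ...................113243.1..1.4
245 ....................3324....1.37
246 .......1...........14.4.11.11177
247 ...................324311....147
248 ..................2334....1.1112
249 ..................3.5..1.1.1111.
```

Run:
```python
from h import *
t=cv2.imread('pics/t3.png');s=cv2.imread('pics/s3.png')
cv2.imwrite("pics/g3.png",np.hstack([crop(s,240,170,65,85,6),crop(t,345,215,65,85,6)]))
```

```text
(no output)
```

View pics/g3.png

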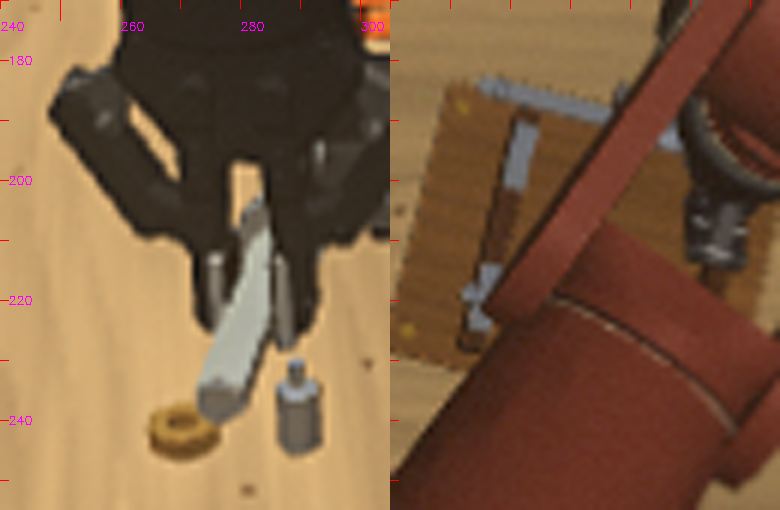

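The gauge is held square between the pads; its tip is at top (359.5,229.3) and its handle end at side (276.6,236.2). Now I work out the gauge-in-hand offset.

Run:
```python
from h import *
o,p,r=state();z=p[2]+.0356
a=onz('top',359.5,229.3,z);b=onz('side',276.6,236.2,z)
print(a,b,np.linalg.norm(a-b),np.degrees(np.arctan2(*(a-b)[1::-1])))
print("tip in tool",r.inv().apply(a-p),"end in tool",r.inv().apply(b-p))
```

```text
[ 0.5095 -0.1426  0.2327] [ 0.4685 -0.3053  0.2327] 0.16783168413167757 75.85784170313647
tip in tool [ 0.1109  0.0027 -0.0356] end in tool [-0.0569  0.0014 -0.0356]
```

```bash
cat >> h.py <<'E'
def gauge(org,yaw,pitch,off=.048,h=.0356,dy=0.):
    """print jog shift/turn to bring the gauge's stop-face centre to org"""
    o,p,r=state();rt=frame(yaw,pitch)*R.from_euler('x',180,degrees=True)
    tcp=np.array(org)-rt.apply([off,dy,-h])
    now=r.apply([off,dy,-h])+p
    print("t",o['t'],"shift",r.inv().apply(tcp-p),"turn",(r.inv()*rt).as_rotvec(),"org now",now,"q",np.array(o['q']),"F",np.array(o['contact_force']),"grip",o['grip_force'],o['opening'])
M=np.array([.569,.2167,.164]);YB,PB=87.,35.
def bore(x): return M+x*frame(YB,PB).apply([1,0,0])
E
python3 -c "
from h import *
gauge(bore(-.094),YB,PB)"
```

```text
t 5.3333 shift [ 0.3397  0.0008 -0.0191] turn [-0.0571 -0.6092 -0.1807] org now [ 0.492  -0.2031  0.2327] q [-0.6166 -0.1387  1.8207  0.0001  1.4597 -0.3777] F [ 0.6282 -0.4097 -2.3167] grip 78.56469426769763 0.014156441158317486
```

```bash
python3 jog.py '0 .34 .001 -.019 -.057 -.609 -.181;0 .34 .001 -.019 -.057 -.609 -.181;0 .34 .001 -.019 -.057 -.609 -.181;0 .34 .001 -.019 -.057 -.609 -.181;0 .34 .001 -.019 -.057 -.609 -.181;0 .34 .001 -.019 -.057 -.609 -.181;0 .34 .001 -.019 -.057 -.609 -.181;0 .34 .001 -.019 -.057 -.609 -.181;0 .34 .001 -.019 -.057 -.609 -.181;0 .34 .001 -.019 -.057 -.609 -.181;0 .34 .001 -.019 -.057 -.609 -.181;0 .34 .001 -.019 -.057 -.609 -.181'
python3 - <<'E'
from h import *
t=ctrl.get_image("top")[:,:,::-1].copy();s=ctrl.get_image("side")[:,:,::-1].copy()
cv2.imwrite("pics/t4.png",t);cv2.imwrite("pics/s4.png",s)
gauge(bore(-.094),YB,PB)
o,p,r=state();T=r.apply([.112,0,-.0356])+p
print('tip',T,proj('top',T),proj('side',T),'mouth',proj('top',M),proj('side',M))
for n,i in(('side',s),('top',t)):
    b=cv2.imread('pics/side0.png' if n=='side' else 'pics/top0.png').astype(int)
    u,v=proj(n,T).astype(int);d=np.abs(i.astype(int)-b).max(2)[v-12:v+24,u-22:u+34]
    print(n,u-22,v-12);print('\n'.join(f'{v-12+k} '+''.join(str(min(9,e//15)) if e>=15 else '.' for e in q) for k,q in enumerate(d)))
E
```

```text
t: 6.33
tool_pos: [0.5614, 0.0788, 0.2149]
tool_rot: [1.927, 1.829, -0.612]
contact_force: [-0.5, -0.8, -1.9]
opening: 0.014
grip_force: 78.6
t 6.4333 shift [ 0.001   0.0001 -0.0014] turn [-0.0022  0.0005 -0.0008] org now [0.5649 0.1381 0.2173] q [ 0.2942  0.0841  1.663  -0.5702  1.6212  0.3852] F [ 0.063   0.3408 -1.9921] grip 78.6054956400767 0.014019437980899102
tip [0.5677 0.1905 0.1806] [243.4966 210.6062] [305.2724 157.0248] mouth [235.4791 211.0471] [305.1135 158.5785]
side 283 145
145 ................2146.4444237321.........................
146 ...............162592.22331842..........................
147 ...............1973721133517341.........................
148 ...............1996667899988582.........................
149 ...............1998889999999692.........................
150 ...............1997889999999791.........................
151 ...............1998889999999793.........................
152 ...............1598689999995783.........................
153 .................4789666679993..........................
154 .................2565323345771.......................
[... 3097 characters left out ...]
...13556666566641............
223 1111111111121111111.........1..456666666541.............
224 1111111111121111111........11..3566666641...............
225 1111111111122111111..........1135555641.................
226 1111111111222211111........14444555541..................
227 1111111111222211111.........121.........................
228 21212121111221112221....................................
229 11111111112222111121....................................
230 11222222222222122211....................................
231 553222222222221212.1....................................
232 33211111222221122.31....................................
233 33211111122121221341....................................
```

```bash
python3 jog.py '0 .010 0 -.001 0 0 0;0 .020 0 -.001 0 0 0;0 .028 0 -.001 0 0 0;0 .034 0 -.001 0 0 0;0 .040 0 -.001 0 0 0;0 .044 0 -.001 0 0 0;0 .044 0 -.001 0 0 0;0 .044 0 -.001 0 0 0'
python3 -c "
from h import *
gauge(bore(-.050),YB,PB);o,p,r=state();print(r.inv().apply(o['contact_force']),r.inv().apply(o['wrist_torque']))"
```

```text
t: 7.1
tool_pos: [0.5643, 0.1169, 0.1918]
tool_rot: [1.926, 1.829, -0.608]
contact_force: [-0.9, 0.3, -1.6]
opening: 0.0142
grip_force: 78.6
t 7.1 shift [-0.0002 -0.0005  0.0011] turn [0.0001 0.0003 0.0007] org now [0.5674 0.1765 0.1935] q [ 0.3511  0.1451  1.638  -0.5567  1.6184  0.4501] F [-0.9324  0.3161 -1.5785] grip 78.58034842181951 0.014231157706714216
[ 1.125  -0.947   1.1395] [-0.0398  0.3717 -0.012 ]
```

```bash
python3 jog.py '0 .005 0 0 0 0 0;0 .010 0 0 0 0 0;0 .015 0 0 0 0 0;0 .015 0 0 0 0 0'
python3 -c "
from h import *
gauge(bore(-.035),YB,PB);o,p,r=state();print(r.inv().apply(o['contact_force']),r.inv().apply(o['wrist_torque']))"
```

```text
t: 7.43
tool_pos: [0.5647, 0.1296, 0.1825]
tool_rot: [1.926, 1.83, -0.608]
contact_force: [-0.7, -0.4, -2.8]
opening: 0.0141
grip_force: 78.6
t 7.4333 shift [-0.001  -0.0002  0.0007] turn [-0.0004 -0.0003  0.0013] org now [0.5678 0.1893 0.1841] q [ 0.3693  0.1673  1.6293 -0.551   1.6163  0.4718] F [-0.7275 -0.3969 -2.8276] grip 78.58477505855262 0.014082808685632216
[ 1.2661 -0.7032  2.566 ] [0.019  0.3523 0.0017]
```

```bash
python3 jog.py '0 .006 0 0 0 0 0;0 .012 0 0 0 0 0;0 .018 0 0 0 0 0;0 .024 0 0 0 0 0;0 .024 0 0 0 0 0'
python3 -c "
from h import *
gauge(bore(-.0),YB,PB);o,p,r=state();print(r.inv().apply(o['contact_force']),r.inv().apply(o['wrist_torque']))"
```

```text
t: 7.85
tool_pos: [0.5656, 0.1495, 0.1684]
tool_rot: [1.926, 1.83, -0.608]
contact_force: [0.8, 0.8, -2.4]
opening: 0.0144
grip_force: 78.6
t 7.85 shift [ 0.0097 -0.0001  0.0006] turn [-0.0005 -0.0001  0.0017] org now [0.5687 0.2092 0.1701] q [ 0.3971  0.2032  1.6131 -0.5431  1.6138  0.5048] F [ 0.8168  0.7782 -2.3961] grip 78.58504346106201 0.01443027546112801
[2.0444 0.7792 1.4924] [0.0164 0.3966 0.0327]
```

Creep to the stop, watching for axial force.

```bash
python3 jog.py '0 .003 0 0 0 0 0;0 .006 0 0 0 0 0;0 .006 0 0 0 0 0'
python3 jog.py '0 .002 0 0 0 0 0;0 .004 0 0 0 0 0;0 .004 0 0 0 0 0'
python3 -c "
from h import *
gauge(bore(-.0),YB,PB);o,p,r=state();print(r.inv().apply(o['contact_force']),r.inv().apply(o['wrist_torque']))"
```

```text
t: 8.1
tool_pos: [0.5661, 0.1538, 0.1658]
tool_rot: [1.926, 1.829, -0.608]
contact_force: [-0.7, 0.7, -1.9]
opening: 0.014
grip_force: 78.6
t: 8.35
tool_pos: [0.5664, 0.1556, 0.1648]
tool_rot: [1.926, 1.825, -0.61]
contact_force: [-1.7, -5.2, 1.1]
opening: 0.0141
grip_force: 78.5
t 8.35 shift [ 0.0025 -0.0006  0.0012] turn [-0.0005  0.0032 -0.0008] org now [0.5696 0.2153 0.1662] q [ 0.4064  0.2163  1.6054 -0.5433  1.6155  0.5177] F [-1.712  -5.2478  1.0769] grip 78.5298587847501 0.014140590172518933
[-4.9781 -1.4298  2.192 ] [ 0.2083 -0.4095 -0.0619]
```

```bash
python3 jog.py '0 .002 0 0 0 0 0;0 .003 0 0 0 0 0;0 .003 0 0 0 0 0;0 .003 0 0 0 0 0'
python3 - <<'E'
from h import *
gauge(bore(-.0),YB,PB);o,p,r=state();print(r.inv().apply(o['contact_force']),r.inv().apply(o['wrist_torque']))
for n in('top','side'): cv2.imwrite(f"pics/{n}5.png",ctrl.get_image(n)[:,:,::-1])
t=cv2.imread("pics/top5.png");s=cv2.imread("pics/side5.png")
cv2.imwrite("pics/ins.png",np.hstack([crop(s,270,120,70,80,5),crop(t,205,180,70,80,5)]))
E
```

```text
t: 8.68
tool_pos: [0.5664, 0.1556, 0.165]
tool_rot: [1.925, 1.82, -0.616]
contact_force: [-4.7, -12.1, 6.2]
opening: 0.0144
grip_force: 78.5
t 8.6833 shift [ 0.0026 -0.0006  0.0013] turn [-0.002   0.0088 -0.0028] org now [0.5697 0.2153 0.1661] q [ 0.4079  0.2195  1.6032 -0.5469  1.6195  0.5213] F [ -4.7114 -12.1219   6.2285] grip 78.46990279387683 0.014379017864246921
[-13.6841  -4.0276   2.1106] [ 0.465  -1.8882 -0.1285]
```

```bash
python3 jog.py '0 .002 0 0 0 0 0;0 .003 0 0 0 0 0;0 .003 0 0 0 0 0;0 .003 0 0 0 0 0'
python3 - <<'E'
from h import *
gauge(bore(-.0),YB,PB);o,p,r=state();print(r.inv().apply(o['contact_force']),r.inv().apply(o['wrist_torque']))
E
```

```text
t: 9.12
tool_pos: [0.5663, 0.1556, 0.1651]
tool_rot: [1.923, 1.814, -0.622]
contact_force: [-6.8, -21.0, 10.7]
opening: 0.0141
grip_force: 78.5
t 9.1167 shift [ 0.0028 -0.0006  0.0014] turn [-0.0035  0.0149 -0.0049] org now [0.5698 0.2152 0.1658] q [ 0.4096  0.2229  1.6008 -0.5509  1.6238  0.525 ] F [ -6.7739 -21.0107  10.6922] grip 78.46599942538887 0.014145500575889331
[-23.5834  -5.5364   3.851 ] [ 0.8206 -3.3522 -0.2676]
```

View pics/ins.png

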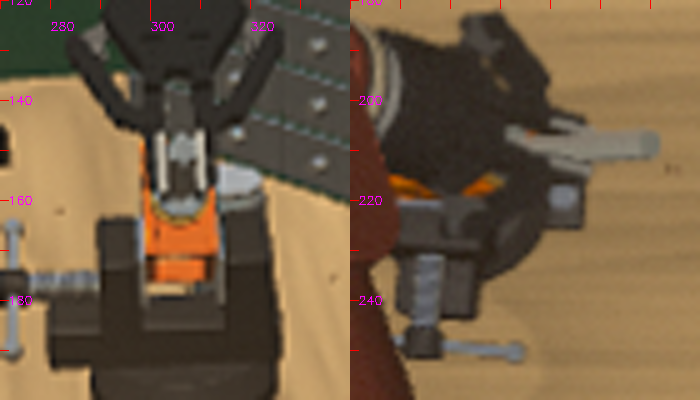

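In the picture the collar sits flat over the flange at side (305.5,161), and the handle end is at top (264.5,208.5). Pushing harder (23 N) gives no more travel, so it is seated. I check this against the handle-end position, then draw it out.

```bash
python3 -c "
from h import *
for x in(-.006,-.003,0): print(x,proj('top',bore(x-.113)))"
python3 jog.py '0 -.007 0 0 0 0 0;0 -.015 0 0 0 0 0;0 -.025 0 0 0 0 0;0 -.035 0 0 0 0 0;0 -.045 0 0 0 0 0;0 -.055 0 0 0 0 0;0 -.065 0 0 0 0 0;0 -.075 0 0 0 0 0;0 -.09 0 0 0 0 0;0 -.105 0 0 0 0 0;0 -.125 0 0 0 0 0;0 -.145 0 0 0 0 0;0 -.145 0 0 0 0 0'
python3 -c "
from h import *
VP=np.array([.742-.06,-.0295-.0017,.2]);yaw=91.6
gauge(VP-.064*frame(yaw,0).apply([1,0,0]),yaw,0)
gauge(VP-.064*frame(yaw,0).apply([1,0,0])+[-.15,0,.06],yaw,0)"
```

```text
-0.006 [266.0505 209.0266]
-0.003 [265.2399 209.0802]
0 [264.4315 209.1337]
t: 10.2
tool_pos: [0.5613, 0.0403, 0.2476]
tool_rot: [1.929, 1.822, -0.603]
contact_force: [1.1, 1.0, -0.3]
opening: 0.0142
grip_force: 78.7
t 10.2 shift [-0.0962  0.1333  0.1699] turn [-0.0202  0.6111 -0.082 ] org now [0.5646 0.0999 0.2492] q [ 0.2347  0.0235  1.6718 -0.5849  1.6278  0.3118] F [ 1.0602  0.9585 -0.3352] grip 78.66078003309667 0.01421821438977501
t 10.2 shift [-0.1379 -0.0162  0.1249] turn [-0.0202  0.6111 -0.082 ] org now [0.5646 0.0999 0.2492] q [ 0.2347  0.0235  1.6718 -0.5849  1.6278  0.3118] F [ 1.0602  0.9585 -0.3352] grip 78.66078003309667 0.01421821438977501
```

The handle-end pixel agrees with full seating (0 mm), and the tip is now well clear of the tube. Next I level the gauge, retreat to a point in front of the magnifier, then approach.

```bash
python3 jog.py '0 -.138 -.016 .125 -.02 .611 -.082;0 -.138 -.016 .125 -.02 .611 -.082;0 -.138 -.016 .125 -.02 .611 -.082;0 -.138 -.016 .125 -.02 .611 -.082;0 -.138 -.016 .125 -.02 .611 -.082;0 -.138 -.016 .125 -.02 .611 -.082;0 -.138 -.016 .125 -.02 .611 -.082;0 -.138 -.016 .125 -.02 .611 -.082;0 -.138 -.016 .125 -.02 .611 -.082'
cat >> h.py <<'E'
def view(dx=0):
    yaw=91.6;VP=np.array([.682,-.0312,.2]);gauge(VP-.064*frame(yaw,0).apply([1,0,0])+[dx,0,0],yaw,0,off=.05)
E
python3 -c "
from h import *
view()"
```

```text
t: 10.95
tool_pos: [0.5349, -0.1392, 0.2203]
tool_rot: [-2.181, -2.255, 0.006]
contact_force: [-0.3, -0.6, -1.6]
opening: 0.0141
grip_force: 78.7
t 10.95 shift [-0.0109  0.1503  0.055 ] turn [-0.0059 -0.0005  0.005 ] org now [ 0.5335 -0.0893  0.2559] q [-0.3882 -0.1214  1.7664 -0.0019  1.5022 -0.421 ] F [-0.2572 -0.6281 -1.6157] grip 78.6532493820414 0.01409728586025999
```

```bash
python3 jog.py '0 -.011 .035 .015 0 0 0;0 -.011 .065 .035 0 0 0;0 -.011 .095 .05 0 0 0;0 -.011 .12 .055 0 0 0;0 -.011 .14 .055 0 0 0;0 -.011 .15 .055 0 0 0;0 -.011 .15 .055 0 0 0;0 -.011 .15 .055 0 0 0;0 -.011 .15 .055 0 0 0'
python3 - <<'E'
from h import *
for n in('top','side'): cv2.imwrite(f"pics/{n}6.png",ctrl.get_image(n)[:,:,::-1])
view();o,p,r=state();T=r.apply([.114,0,-.0356])+p;print('tip',T,r.as_matrix()[:,0])
for n in('side','top'):
    i=cv2.imread(f'pics/{n}6.png');b=cv2.imread(f'pics/{n}0.png').astype(int)
    u,v=proj(n,T).astype(int);print(proj(n,T),proj(n,T-.064*r.apply([1,0,0])),proj(n,[.682,-.0312,.2]));d=np.abs(i.astype(int)-b).max(2)[v-14:v+24,u-20:u+40]
    print(n,u-20,v-14);print('\n'.join(f'{v-14+k} '+''.join(str(min(9,e//15)) if e>=15 else '.' for e in q) for k,q in enumerate(d)))
E
```

```text
t: 11.7
tool_pos: [0.6846, -0.1451, 0.1644]
tool_rot: [-2.181, -2.255, 0.006]
contact_force: [0.1, 0.2, -1.9]
opening: 0.0142
grip_force: 78.8
t 11.8 shift [0.0009 0.0009 0.0004] turn [-0.0056 -0.0006  0.0039] org now [ 0.6829 -0.0961  0.2004] q [-0.3159  0.2574  1.4624 -0.0014  1.4273 -0.3476] F [-0.8909 -0.1096 -0.7684] grip 78.80930446553975 0.014114778111684953
tip [ 0.6809 -0.0321  0.2004] [-0.0318  0.9995  0.0006]
[357.0504 182.009 ] [362.6641 193.6663] [357.4159 181.9724]
side 337 168
168 ............1.99999999999999999999999..1267413337999987995..
169 ............14899999999999999999999991.12687.33259999998763.
170 ..........1577899999999999999999999991.126871332499999999883
171 ....146214677899999999999999999999999.1127872233389889899996
172 ....899866789999999999999999999999997.2237874133269679999999
173 ....986666888997499999999999999999997.2238887132169989999999
174 ....987888888982149999999999999999997.223888712..69966999999
175 ....4999998889711.9999999999999999997.22388872...59965999999
176 .....999999878821.2999999999999999998122488882..149999999996
177 .....799999866
[... 3708 characters left out ...]
...................3555555555455555423444555544545
186 ............................14555454555555555433444445455444
187 ............................14555555655555555555545444324554
188 ............................25555555655655555555555554434445
189 ............................35555556655555555555555555555445
190 ............................45555566555555555555555555555455
191 ...........................145555655555555555555555555555555
192 ...........................256556565555555554444444444544545
193 ............................25566555554555544444444444444444
194 ...............................56555555555544444444444444444
195 ...............................56655555555555555444454444444
```

```bash
python3 jog.py '0 .001 0 0 0 0 0;0 .001 0 0 0 0 0;0 .001 0 0 0 0 0;0 .001 0 0 0 0 0;0 .001 0 0 0 0 0;0 .001 0 0 0 0 0'
python3 - <<'E'
from h import *
view();o,p,r=state();print('dq',np.array(o['dq']))
i=cv2.imread('pics/side6.png').astype(int);b=cv2.imread('pics/side0.png').astype(int);d=np.abs(i-b).max(2)
print('rest left lane diff',d[262:310,240:270].mean(),'tin',d[290:316,352:398].mean(),'nut/plunger/pin',d[232:248,264:296].mean(), 'clamp',d[145:205,265:325].mean())
print(ctrl.finish_job())
E
```

```text
t: 12.3
tool_pos: [0.6847, -0.1461, 0.1645]
tool_rot: [-2.184, -2.252, 0.005]
contact_force: [-1.3, -0.1, -1.4]
opening: 0.0143
grip_force: 78.8
t 12.3 shift [0.0009 0.0005 0.0001] turn [-0.0055 -0.0008  0.0026] org now [ 0.6834 -0.0962  0.2002] q [-0.3159  0.2584  1.4617 -0.0011  1.427  -0.3463] F [-1.296  -0.1091 -1.4022] grip 78.809087080881 0.014322069754454705
dq [ 0.0007  0.0009 -0.0015  0.0002 -0.0016  0.0008]
rest left lane diff 3.2 tin 3.491638795986622 nut/plunger/pin 3.638671875 clamp 2.7030555555555558
the job is handed in; nothing more can be done
None
```

I slid the long gauge into the guide tube until its collar stopped, drew it out, and handed the job in at 12.3 s. It is held level and still in front of the magnifier, its tip within about 2 mm of the view point by my measurements. My first grasp closed above the handle and pressed on it with about 20 N, but the gauge did not move and nothing else measurably shifted.

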